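# Open a transport case with a two-stage catch

### The arm

A 6-joint arm with a two-finger parallel gripper is mounted at the origin on a cart in front of the work surface, level with it; the furniture and walls round the work are solid. World frame = base frame: x ahead of the robot, y to its left, z up, the work surface at z = 0. Lengths are in m, angles in rad, forces in N, time in s.
With the tool pointing down it reaches from about 0.3 to 0.875 m from the base axis. Payload 6.4 kg.
Tool frame: the origin (TCP) lies at the centre of the arm's flange, where the gripper is bolted on; the fingertips stand 173 mm ahead of it and the grasp point (between the pads) lies ctrl.grip_point_offset ahead of it (ctrl.grip_point_offset is the distance from the TCP to the grasp point, in m); z points along the fingers, y is the direction in which the jaws open and shut (so a half turn about z gives the same grasp; the last joint's range is limited). The gripper opens to 85 mm and grips with 20 to 120 N. Pads are 22 mm wide; open, the fingers measure 114 mm over their backs; the gripper's body (76 mm by 85 mm) begins 54 mm behind the grasp point. The pads swing forward as they close: fully open they stand 13 mm farther back than shut.
Start: joints at [-1.407, 0.181, 1.607, -0, 1.354, -0.206], TCP at [0.208, -0.536, 0.405] pointing down, gripper open.
Joint ranges: [-2.99, 2.99], [-0.89, 2.07], [0.3, 2.58], [-1.14, 4.28], [0, 2.63], [-3.12, 3.12]. Speed limits (rad/s): [2.57, 2.57, 3.01, 3.14, 3.14, 3.14].

### API

Orientations are given as a unit quaternion [w, x, y, z].
In Python, from bench import ctrl, cams, boxes_of, landmark_of gives the robot as it stands.
- The arm moves only by the shell command python3 -m handwheel 'ROWS'. ROWS is JSON, a list of rows, each an object with "offset": the shift along the tool's x, y, z in m, a list of three; "spin": the turn about the tool's z in degrees; "grip": the opening, from 0 (shut) to 1 (fully open). A call has 1 to 20 rows; each row is the pose to reach, as a shift and turn from the pose commanded when the call began, along the tool's axes at that moment; what a row does not reach only later rows make up. A row lasts 1/8 s, in which the tool goes at most 62.5 mm and 10.7 degrees, less where a joint would pass 70% of its speed; a pose out of reach is approached as far as the arm can. A call with a gripper value outside its range is refused whole. The fingers move at their own pace and stop on an object; the grip force is fixed at half the most. Time passes only in rows, so rows that repeat a pose let the fingers close. It gives the time, the measured TCP pose, the force and the opening at its end, in the units of the state.
- ctrl.get_obs(): the state, without advancing time (a new reading comes with each control period).
- cams.camera(name): name is "side" or "top"; returns a dict with "color" (400x640x3 uint8, red, green, blue), "camera_matrix" (3x3 intrinsics, pixels), "view" (4x4, takes a point from world to camera coordinates). Camera axes: x right, y up, looking along -z (the intrinsics and any distortion apply to the point x, -y, -z); pixel columns grow to the right and rows downward; lengths in m; the calibration is good to about 2 mm. A picture is of the moment at which its call begins. There is no depth.
- ctrl.hand_in(): hands the job in, once; it reports no verdict.
Trained networks look in a picture, given as the dict that the camera call returned (one of the last four; its "shot" number tells which), for a name from the list of things; names that differ only in an ending like _2 or _b are one class to them, and where a whole thing is asked for, a point or a joint stands for the part that bears it (a point fixed in the world has none). Each returns a list of dicts, best first, with "confidence" (0 to 1); they miss things now and then, are a little off and sometimes report something else, mostly with a low value. They report only what shows in the picture. A call takes as long as a camera call.
- boxes_of(picture, thing): "uv" ([column, row] in pixels, amid what is visible of it).
- landmark_of(picture, thing): "uv" ([column, row] in pixels: a listed point, or the origin of a listed thing).
The state is a dict: "time_s": time; "q": joint angles; "dq": joint speeds; "joint_efforts": joint torques, N m; "eef_pos": TCP position; "eef_rot": TCP orientation; "wrist_force": force on the tool from outside, world axes, zero at the start; "torque": the same for the moment, N m; "opening": opening from 0.0 (shut) to 1.0 (fully open).
Only numpy, scipy, OpenCV 4.12 (cv2) and the standard library are available. Lean on these libraries where they do the work, as an engineer would, in place of code of your own. Each camera call takes 0.05 s, during which the arm holds its last target.

### The job

Open the small grey transport case on the bench. First slide the safety tab on top of its catch to the left until it is fully home against its stop - feel for the stop and do not force it - then lift the latch lever, which must never be forced against an unreleased tab, and raise the lid to about 60 degrees, where it stays by itself. Leave the other things on the bench alone.

Things in the scene. Friction and masses are not known exactly. Their poses are not given: they have to be found in the camera images.
- case: Grey plastic transport case, 150 (x) x 180 (y) x 60 mm plus 12 mm lid, fixed. Origin: centre of its underside, on the bench; x points from front (catch side) to rear (hinges), y to the left seen from the front, z up. An aluminium catch housing (36 x 68 x 14 mm, top 86 mm above the bench) sits on the lid's front edge with the safety tab on top; the latch lever sticks out level in front of it.
- tab_fin (a point): Centre of the safety tab: upright black fin 14 (x) x 10 (y, the way it slides) x 16 mm high, in a slot on top of the catch housing; centre 95 mm above the bench, underside 1 mm above the housing. Free all round: push its side or pinch it across its 10 mm. Lid shut: case x = -59 mm, y = -17 mm + joint value. If the lever is lifted with the tab not home, it jams at about 0.15 rad.
- safety_tab (a joint): Tab travel in m: starts at 0 to 0.003 (locking), grows along the case's +y. About 6 N of friction, no spring. It ends at a solid stop inside the housing, anywhere from 0.0105 to 0.0305: differs from catch to catch, not visible (the slot is longer). The latch is free only in the last 2 mm before the stop. A push of 10 to 12 N is enough to feel the stop; over 18 N strains the catch.
- latch_grip (a point): Grip point of the latch lever, on its centre line 46 mm from its pivot, 14 mm from its free end: steel bar 18 mm wide (y), 8 mm thick (end roll 12 mm), 68 mm above the bench, level and pointing to the case's -x when latched. Free at both sides and below: pinch it across its 18 mm from above; held lightly it turns between the fingers. A pull here loads a tab that is not home about 4.5 times as hard.
- latch_pivot (a point): Pivot of the latch lever, on the case's y direction as axis, at the front edge of the lid (case x = -83 mm, y = 0, 68 mm up when the lid is shut). It moves with the lid.
- latch (a joint): Angle of the latch lever in rad: 0 latched (level, pointing to the front), grows as its free end is lifted; 1.25 is its limit (nearly upright). From about 0.3 its toe is clear of the keeper and the lid is free. Lifting takes about 2 N at the grip; it stays where it is left.
- lid_hinge (a point): Middle of the lid's hinge line, on the rear rim: case x = +75 mm, y = 0, 62 mm up; the line runs along the case's y. It does not move.
- lid (a joint): Opening angle of the lid in rad: 0 shut, grows as the front edge rises, limit 1.75. Stiff hinge: the lid stays where it is left; raising it takes about 3 N at its front edge. When the latch lever stands up at its limit, pulling it further raises the lid.
- amber_tape: Bystander: roll of amber tape, 67 mm across, 12 mm high, lying near the left side of the case; origin at the centre of its underside.
- screwdriver: Bystander: dark screwdriver, 124 mm long, 13 mm thick, lying at the left front of the case; origin under its centre.
- white_dish: Bystander: small white dish, 54 mm across, 18 mm high, at the right front of the case; origin at the centre of its underside.

How it is judged:
On the way, in this order (a step that is already met when the one before it is completed fails the run):
1. the safety tab has been slid clear while the latch is still down (value of joint safety_tab above 0.008 m and value of joint latch below 0.2 rad and value of joint lid below 0.05 rad), for 0.2 s.
2. the latch lever is lifted off its keeper (value of joint latch above 0.5 rad), for 0.1 s.
At the end, for the whole second after the job is handed in: The lid stands still and free between 0.8 and 1.3 rad open (about 60 degrees), with the safety tab still slid clear (more than 8 mm) (value of joint lid between 0.8 and 1.3 rad and value of joint safety_tab above 0.008 m and not (velocity of joint lid above 0.05 rad/s) and not (velocity of joint lid below -0.05 rad/s)); the robot touches nothing.
It fails at once if the safety tab is forced against its stop, or the latch against the tab: more than 12 N between them (a push of about 18 N, 6 N of it friction) (contact force between safety_tab and latch above 12 N).
It fails at once if a bystander is moved by more than 30 mm (distance of any of amber_tape, screwdriver, white_dish from where it was at the start of the episode above 0.03 m).
It also fails if it takes over 53 s, if anything falls off the work surface, if the arm or the gripper's body presses on something with over 40 N, if the wrist force passes 120 N, or if a joint passes its speed limit or range.

## Working session

There is one attempt and no reset: what is moved stays moved. The work goes in short steps, Python scripts to look and compute and a shell command to move; the robot and the scene stay as the last step left them, time stands still between calls to the robot, and variables do not carry over. Pictures are saved under pics/ and viewed, and the job is handed in when it is done.

```bash
ls; mkdir -p pics; python3 - <<'E'
from bench import ctrl,cams,boxes_of,landmark_of
import cv2,numpy as np
o=ctrl.get_obs()
for k in o: print(k,np.round(o[k],4))
print(ctrl.grip_point_offset)
for n in ["side","top"]:
    p=cams.camera(n); cv2.imwrite(f"pics/{n}0.png",p["color"][:,:,::-1])
    print(n,p["shot"],p["camera_matrix"],np.round(p["view"],4), p.keys())
    for t in ["case","tab_fin","latch_grip","latch_pivot","lid_hinge","amber_tape","screwdriver","white_dish"]:
        print(t,[(np.round(d["uv"],1),round(d["confidence"],2)) for d in landmark_of(p,t)[:3]])
E
```

```text
pics
time_s 0.0
q [-1.4073  0.1816  1.608  -0.      1.3538 -0.2063]
dq [ 0.0005 -0.      0.0002 -0.0003 -0.0015 -0.0004]
joint_efforts [ 2.00000e-04 -4.44873e+01 -3.51344e+01 -2.00000e-04  9.20000e-03
  0.00000e+00]
eef_pos [ 0.2078 -0.5359  0.4038]
eef_rot [-9.000e-04  9.830e-01  1.839e-01  0.000e+00]
wrist_force [0.1759 0.3878 0.2284]
torque [ 0.0008  0.0782 -0.0093]
opening 0.9982
0.1547
side 1 [[377.05714243   0.         311.194895  ]
 [  0.         377.05714243 197.34722577]
 [  0.           0.           1.        ]] [[-0.8495 -0.5272 -0.0195  0.6411]
 [ 0.188  -0.3371  0.9225 -0.0669]
 [-0.4929  0.78    0.3855 -0.8422]
 [ 0.      0.      0.      1.    ]] dict_keys(['color', 'camera_matrix', 'view', 'shot'])
case [(array([324.9, 213.7]), 0.7)]
tab_fin [(array([349.2, 178.3]), 0.4)]
latch_grip [(array([379.3, 197.8]), 0.71)]
latch_pivot [(array([355.8, 191.4]), 0.76)]
lid_hinge [(array([298.4, 182.5]), 0.76)]
amber_tape [(array([275.6, 231.9]), 0.56)]
screwdriver [(array([326. , 241.8]), 0.53)]
white_dish [(array([381.7, 200.6]), 0.55)]
top 2 [[436.511975     0.         324.89451308]
 [  0.         436.511975   200.76293843]
 [  0.           0.           1.        ]] [[-0.0282 -0.9996 -0.0033  0.3245]
 [ 0.9763 -0.0282  0.2145 -0.5485]
 [-0.2145  0.0029  0.9767 -0.8158]
 [ 0.      0.      0.      1.    ]] dict_keys(['color', 'camera_matrix', 'view', 'shot'])
case [(array([365.1, 196.2]), 0.74), (array([367.5, 155.8]), 0.61)]
tab_fin [(array([379.7, 216.5]), 0.45)]
latch_grip [(array([374.6, 253.4]), 0.81), (array([372.9, 231.6]), 0.53), (array([382.6, 217.7]), 0.31)]
latch_pivot [(array([370.4, 232.6]), 0.7), (array([378.4, 217.7]), 0.67)]
lid_hinge [(array([363.9, 155.1]), 0.7)]
amber_tape [(array([297.8, 175.2]), 0.66)]
screwdriver [(array([303.3, 238. ]), 0.76)]
white_dish [(array([433.6, 245.1]), 0.9)]
```

View pics/side0.png

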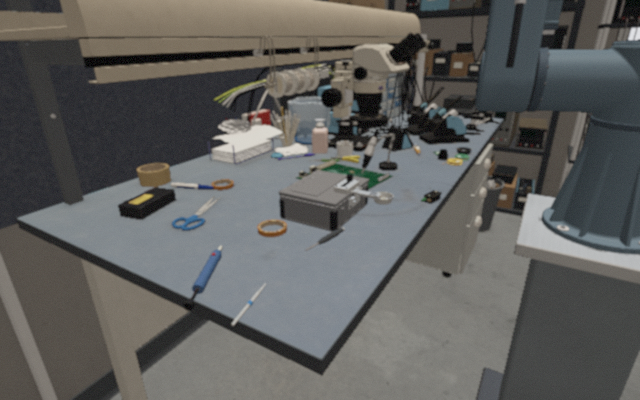

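View pics/top0.png

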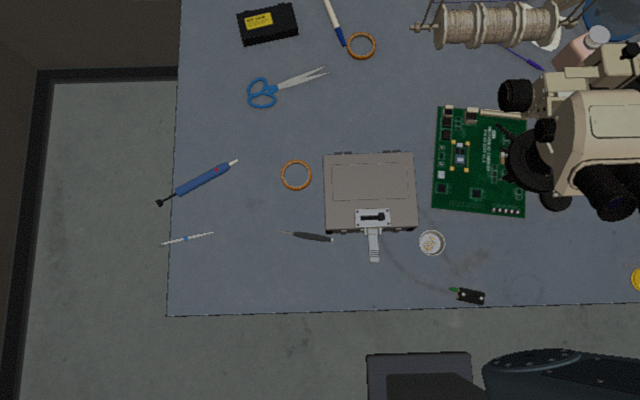

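```bash
cat > h.py <<'E'
from bench import ctrl,cams,boxes_of,landmark_of
import cv2,numpy as np
from scipy.optimize import least_squares
def proj(p,P):
    P=np.atleast_2d(P); c=P@p["view"][:3,:3].T+p["view"][:3,3]
    K=p["camera_matrix"]; return np.c_[K[0,2]+K[0,0]*c[:,0]/-c[:,2],K[1,2]+K[1,1]*-c[:,1]/-c[:,2]]
def ray(p,uv):
    K=p["camera_matrix"]; R=p["view"][:3,:3]; t=p["view"][:3,3]
    d=np.array([(uv[0]-K[0,2])/K[0,0],-(uv[1]-K[1,2])/K[1,1],-1.]); return -R.T@t,R.T@d
def atz(p,uv,z):
    o,d=ray(p,uv); return o+d*(z-o[2])/d[2]
def tri(pa,ua,pb,ub):
    A=np.zeros((3,3));b=np.zeros(3)
    for p,u in((pa,ua),(pb,ub)):
        o,d=ray(p,u);d/=np.linalg.norm(d);M=np.eye(3)-np.outer(d,d);A+=M;b+=M@o
    return np.linalg.solve(A,b)
E
python3 - <<'E'
from h import *
s=cams.camera("side");t=cams.camera("top")
import pickle;pickle.dump((s,t),open("p0.pkl","wb"))
Z={"case":0,"tab_fin":.095,"latch_grip":.068,"latch_pivot":.068,"lid_hinge":.062,"amber_tape":0,"screwdriver":0,"white_dish":0}
for n in Z:
    a=landmark_of(s,n);b=landmark_of(t,n)
    if a and b: print(n,"tri",np.round(tri(s,a[0]["uv"],t,b[0]["uv"]),4),"top@z",np.round(atz(t,b[0]["uv"],Z[n])[:2],4),"side@z",np.round(atz(s,a[0]["uv"],Z[n])[:2],4))
E
python3 - <<'E'
import cv2
a=cv2.imread("pics/top0.png")[130:290,260:460]; cv2.imwrite("pics/top0z.png",cv2.resize(a,None,fx=3.7,fy=3.7,interpolation=2))
a=cv2.imread("pics/side0.png")[130:270,240:440]; cv2.imwrite("pics/side0z.png",cv2.resize(a,None,fx=4,fy=4,interpolation=2))
E
```

```text
case tri [ 0.5783  0.2195 -0.0192] top@z [0.5747 0.2218] side@z [0.5575 0.254 ]
latch_grip tri [0.4432 0.2147 0.0672] top@z [0.4474 0.2164] side@z [0.4381 0.2155]
latch_pivot tri [0.4925 0.2208 0.0674] top@z [0.4886 0.2193] side@z [0.496 0.223]
lid_hinge tri [0.6553 0.2186 0.0685] top@z [0.6543 0.2164] side@z [0.6695 0.2036]
amber_tape tri [0.6247 0.3694 0.0017] top@z [0.627  0.3705] side@z [0.6245 0.3666]
screwdriver tri [0.4955 0.351  0.0049] top@z [0.4971 0.3516] side@z [0.499  0.3431]
white_dish tri [0.4705 0.0917 0.0106] top@z [0.4701 0.0886] side@z [0.4811 0.068 ]
```

View pics/top0z.png

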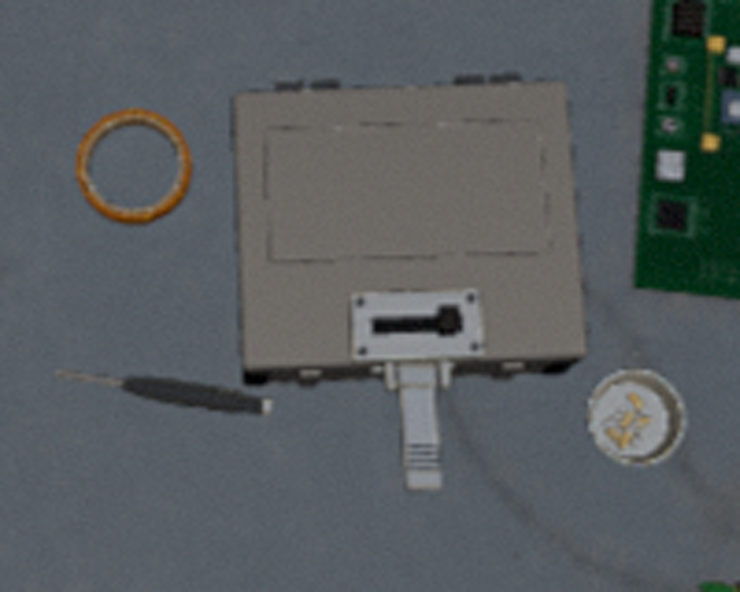

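View pics/side0z.png

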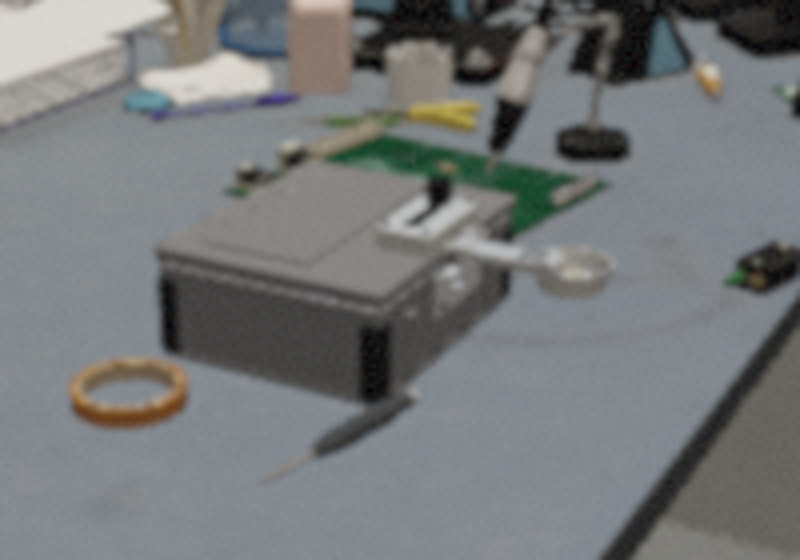

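```bash
cat > fit.py <<'E'
from h import *
import pickle
s,t=pickle.load(open("p0.pkl","rb"))
zt=lambda a:np.array(a)/3.7+[260,130]
zs=lambda a:np.array(a)/4+[240,130]
obs=[(t,zt((234,95)),(.075,.09,.072)),(t,zt((565,84)),(.075,-.09,.072)),(t,zt((585,355)),(-.075,-.09,.072)),(t,zt((244,366)),(-.075,.09,.072)),
(t,zt((423,488)),(-.143,0,.070)),
(t,zt((418,324)),(-.059,0,.086)),
(s,zs((158,250)),(.075,.09,.072)),(s,zs((383,303)),(-.075,.09,.072)),(s,zs((517,196)),(-.075,-.09,.072))]
for n,P in [("lid_hinge",(.075,0,.062)),("latch_grip",(-.129,0,.068)),("latch_pivot",(-.083,0,.068))]:
    for p in (s,t):
        a=landmark_of(p,n) if 0 else None
def T(x,P):
    c,sn=np.cos(x[2]),np.sin(x[2]); return np.array([x[0]+c*P[0]-sn*P[1],x[1]+sn*P[0]+c*P[1],P[2]])
f=lambda x:np.concatenate([proj(p,T(x,P))[0]-uv for p,uv,P in obs])
r=least_squares(f,[.57,.22,0],loss="soft_l1")
if __name__=="__main__":
    print(np.round(r.x,4),np.degrees(r.x[2])); print(np.round(f(r.x).reshape(-1,2),1))
    for n,P in [("fin",(-.059,-.017,.095)),("grip",(-.129,0,.068)),("pivot",(-.083,0,.068))]: print(n,np.round(T(r.x,P),4),proj(t,T(r.x,P))[0],proj(s,T(r.x,P))[0])
    print("fin from top", atz(t,zt((451,318)),.095),"side",atz(s,zs((438,188)),.095),tri(t,zt((451,318)),s,zs((438,188))))
    R=r.x
E
python3 fit.py
```

```text
[0.5743 0.2186 0.0061] 0.3502711079897844
[[ 0.2 -0.1]
 [-0.5 -0.2]
 [ 0.1 -0.2]
 [ 0.1 -0. ]
 [-0.3  0.5]
 [-0.6  0.4]
 [ 0.3 -2.5]
 [ 0.1 -3.6]
 [-0.2 -1.4]]
fin [0.5154 0.2012 0.095 ] [381.76973362 216.82048044] [351.02629064 176.51922706]
grip [0.4453 0.2178 0.068 ] [373.51223573 255.22969959] [375.09842926 194.65373589]
pivot [0.4913 0.2181 0.068 ] [372.14398304 231.65282376] [356.82700044 191.08926819]
fin from top [0.5170554  0.20090605 0.095     ] side [0.51703339 0.20604691 0.095     ] [0.5183523  0.20104148 0.09306653]
```

```bash
cat >> h.py <<'E'
from scipy.spatial.transform import Rotation as Ro
def tool():
    o=ctrl.get_obs(); q=o["eef_rot"]; return np.array(o["eef_pos"]),Ro.from_quat([q[1],q[2],q[3],q[0]]).as_matrix(),o
def off(target):
    p,R,_=tool(); return np.round(R.T@(np.array(target)-p),4)
def yaw():
    _,R,_=tool(); return np.degrees(np.arctan2(R[1,0],R[0,0]))
E
python3 - <<'E'
from h import *
import pickle
print(off([.34,-.05,.42]),off([.515,.160,.35]),yaw())
s,t=pickle.load(open("p0.pkl","rb"))
for u in [(520,150),(560,205),(610,210)]: print(atz(t,u,.15),atz(t,u,.3))
E
```

```text
[ 0.2989 -0.4055 -0.0153] [ 0.538  -0.538   0.0547] 21.189706903595525
[ 0.62298558 -0.05249202  0.15      ] [0.5733448  0.01878367 0.3       ]
[ 0.51787285 -0.11108641  0.15      ] [ 0.48882898 -0.0283291   0.3       ]
[ 0.50622653 -0.19874905  0.15      ] [ 0.47946477 -0.09881417  0.3       ]
```

```bash
python3 - <<'E'
from h import *
print(off([.37,.16,.42]))
E
```

```text
[ 0.4028 -0.5905 -0.0153]
```

```bash
python3 -m handwheel '[{"offset":[0.403,-0.590,-0.015],"spin":20.85,"grip":0},{"offset":[0.403,-0.590,-0.015],"spin":20.85,"grip":0},{"offset":[0.403,-0.590,-0.015],"spin":20.85,"grip":0},{"offset":[0.403,-0.590,-0.015],"spin":20.85,"grip":0},{"offset":[0.403,-0.590,-0.015],"spin":20.85,"grip":0},{"offset":[0.403,-0.590,-0.015],"spin":20.85,"grip":0},{"offset":[0.403,-0.590,-0.015],"spin":20.85,"grip":0},{"offset":[0.403,-0.590,-0.015],"spin":20.85,"grip":0},{"offset":[0.403,-0.590,-0.015],"spin":20.85,"grip":0},{"offset":[0.403,-0.590,-0.015],"spin":20.85,"grip":0},{"offset":[0.403,-0.590,-0.015],"spin":20.85,"grip":0},{"offset":[0.403,-0.590,-0.015],"spin":20.85,"grip":0},{"offset":[0.403,-0.590,-0.015],"spin":20.85,"grip":0},{"offset":[0.403,-0.590,-0.015],"spin":20.85,"grip":0},{"offset":[0.403,-0.590,-0.015],"spin":20.85,"grip":0},{"offset":[0.403,-0.590,-0.015],"spin":20.85,"grip":0}]'
python3 - <<'E'
from h import *
p,R,o=tool();print(p,yaw(),o["q"],o["opening"],o["wrist_force"],o["time_s"],ctrl.grip_point_offset)
print(off([.515,.165,.300]))
E
```

```text
time_s: 3.8
eef_pos: [0.3704, 0.1588, 0.4198]
eef_rot: [0.0, 1.0, 0.002, 0.0]
wrist_force: [0.3, 0.3, -0.9]
opening: -0.002
[0.37042049 0.1587573  0.4198189 ] 0.22822736766401638 [ 1.08312230e-01 -2.45832340e-01  1.99027449e+00 -1.09508397e-04
  1.39671666e+00  1.67514419e+00] -0.002191814726177129 [ 0.29928035  0.28019043 -0.90703891] 3.8 0.1547
[ 0.1446 -0.0057  0.1199]
```

```bash
python3 -m handwheel '[{"offset":[0.060,-0.006,0.0],"grip":0},{"offset":[0.120,-0.006,0.03],"grip":0},{"offset":[0.145,-0.006,0.08],"grip":0},{"offset":[0.145,-0.006,0.12],"grip":0},{"offset":[0.145,-0.006,0.12],"grip":0}]'
python3 - <<'E'
from h import *
p,R,o=tool();print(p,yaw(),o["wrist_force"],o["time_s"])
s=cams.camera("side");t=cams.camera("top")
a=s["color"][100:260,240:440,::-1];b=t["color"][130:290,280:480,::-1]
cv2.imwrite("pics/a1.png",np.hstack([cv2.resize(a,(400,320)),cv2.resize(b,(400,320))]))
print(proj(t,p+[0,0,-.173]),proj(s,p+[0,0,-.173]))
E
```

```text
[0.37042049 0.1587573  0.4198189 ] 0.22822736766401638 [ 0.29928035  0.28019043 -0.90703891] 3.8
[[428.11768536 293.17088211]] [[422.5288609  114.53270367]]invalid input at $[0]: expected keys offset, spin, grip
```

View pics/a1.png

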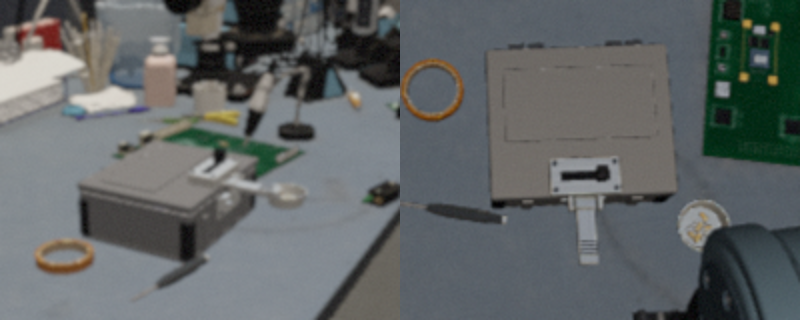

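The row needs all the keys, so that call was refused and the arm stayed put. The picture shows the unobstructed case in both views. I'll resend with "spin" included.

```bash
python3 -m handwheel '[{"offset":[0.060,-0.006,0.0],"spin":0,"grip":0},{"offset":[0.120,-0.006,0.03],"spin":0,"grip":0},{"offset":[0.145,-0.006,0.08],"spin":0,"grip":0},{"offset":[0.145,-0.006,0.12],"spin":0,"grip":0},{"offset":[0.145,-0.006,0.12],"spin":0,"grip":0},{"offset":[0.145,-0.006,0.12],"spin":0,"grip":0}]'
python3 - <<'E'
from h import *
p,R,o=tool();print(p,yaw(),o["wrist_force"],o["time_s"])
s=cams.camera("side");t=cams.camera("top")
a=s["color"][100:260,240:440,::-1];b=t["color"][130:290,280:480,::-1]
cv2.imwrite("pics/a2.png",np.hstack([cv2.resize(a,(400,320)),cv2.resize(b,(400,320))]))
print(proj(t,p+[0,0,-.173]),proj(s,p+[0,0,-.173]))
print(off([.515,.167,.265]))
E
```

```text
time_s: 4.65
eef_pos: [0.5158, 0.1664, 0.3013]
eef_rot: [-0.0, 1.0, 0.003, 0.001]
wrist_force: [0.2, -0.5, 0.6]
opening: -0.0
[0.51583513 0.16640503 0.30131109] 0.32829614204600616 [ 0.19013687 -0.50028511  0.56011835] 4.65
[[402.98204004 212.78836132]] [[357.51347996 159.35392655]]
[-0.0013 -0.0004  0.0373]
```

View pics/a2.png

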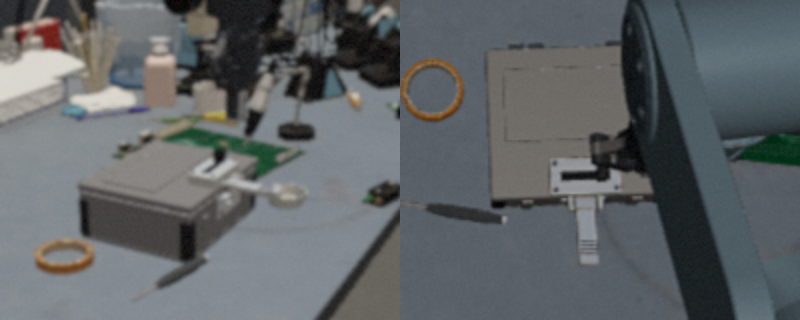

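```bash
python3 -m handwheel '[{"offset":[-0.001,0,0.02],"spin":0,"grip":0},{"offset":[-0.001,0,0.037],"spin":0,"grip":0},{"offset":[-0.001,0,0.037],"spin":0,"grip":0}]'
python3 - <<'E'
from h import *
p,R,o=tool();print(p,yaw(),o["wrist_force"],o["time_s"])
s=cams.camera("side")
cv2.imwrite("pics/a3.png",cv2.resize(s["color"][130:230,290:420,::-1],None,fx=6,fy=6,interpolation=2))
E
```

```text
time_s: 5.12
eef_pos: [0.5138, 0.1665, 0.2622]
eef_rot: [0.0, 1.0, 0.003, -0.001]
wrist_force: [-0.3, 0.2, -0.0]
opening: 0.003
[0.51382104 0.16647234 0.26215496] 0.34237809702997746 [-0.31595182  0.18313288 -0.04239255] 5.125
```

View pics/a3.png

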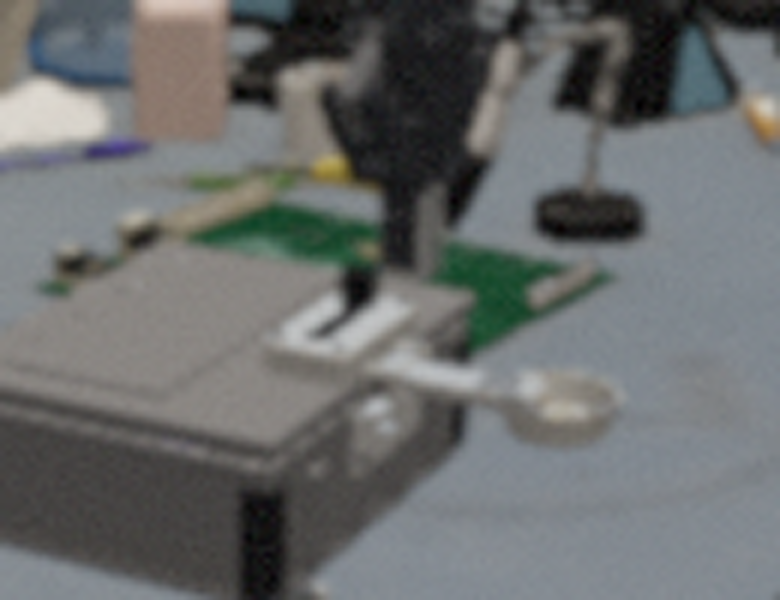

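```bash
python3 -m handwheel '[{"offset":[0.001,-0.005,-0.002],"spin":0,"grip":0},{"offset":[0.001,-0.009,-0.002],"spin":0,"grip":0},{"offset":[0.001,-0.009,-0.002],"spin":0,"grip":0}]'
python3 -m handwheel '[{"offset":[0,-0.001,0],"spin":0,"grip":0},{"offset":[0,-0.002,0],"spin":0,"grip":0}]'
python3 -m handwheel '[{"offset":[0,-0.001,0],"spin":0,"grip":0}]'
python3 -m handwheel '[{"offset":[0,-0.001,0],"spin":0,"grip":0}]'
```

```text
time_s: 5.55
eef_pos: [0.5154, 0.176, 0.2651]
eef_rot: [-0.0, 1.0, 0.003, 0.0]
wrist_force: [0.2, 0.2, 0.4]
opening: -0.002
time_s: 5.8
eef_pos: [0.5152, 0.1775, 0.2647]
eef_rot: [0.0, 1.0, 0.003, -0.0]
wrist_force: [1.2, 0.4, 0.3]
opening: 0.002
time_s: 5.92
eef_pos: [0.5152, 0.1785, 0.2646]
eef_rot: [0.0, 1.0, 0.003, -0.0]
wrist_force: [-0.8, 0.2, 0.1]
opening: -0.001
time_s: 6.05
eef_pos: [0.5152, 0.1795, 0.2647]
eef_rot: [-0.0, 1.0, 0.003, -0.0]
wrist_force: [-1.0, 0.1, 0.1]
opening: 0.0
```

```bash
python3 -m handwheel '[{"offset":[0,-0.001,0],"spin":0,"grip":0}]' | grep -v rot
python3 -m handwheel '[{"offset":[0,-0.001,0],"spin":0,"grip":0}]'| grep -v rot
python3 -m handwheel '[{"offset":[0,-0.001,0],"spin":0,"grip":0}]'| grep -v rot
```

```text
time_s: 6.18
eef_pos: [0.5152, 0.1806, 0.2647]
wrist_force: [-0.6, 0.2, 0.1]
opening: 0.0
time_s: 6.3
eef_pos: [0.5152, 0.1815, 0.2647]
wrist_force: [0.4, 1.2, -0.6]
opening: -0.0
time_s: 6.42
eef_pos: [0.5152, 0.1825, 0.2647]
wrist_force: [-0.0, -0.9, -0.5]
opening: 0.001
```

```bash
python3 -m handwheel '[{"offset":[0,-0.001,0],"spin":0,"grip":0}]' | grep -v rot
python3 -m handwheel '[{"offset":[0,-0.001,0],"spin":0,"grip":0}]'| grep -v rot
```

```text
time_s: 6.55
eef_pos: [0.5152, 0.1835, 0.2647]
wrist_force: [-0.3, 0.6, 0.2]
opening: -0.003
time_s: 6.68
eef_pos: [0.5152, 0.1846, 0.2647]
wrist_force: [-0.4, -0.3, -0.4]
opening: -0.004
```

```bash
python3 -m handwheel '[{"offset":[0,-0.001,0],"spin":0,"grip":0}]' | grep -v rot
```

```text
time_s: 6.8
eef_pos: [0.5152, 0.1853, 0.2647]
wrist_force: [0.2, -3.3, -0.4]
opening: 0.002
```

```bash
python3 -m handwheel '[{"offset":[0,-0.001,0],"spin":0,"grip":0}]' | grep -v rot
```

```text
time_s: 6.92
eef_pos: [0.5153, 0.1859, 0.2647]
wrist_force: [-1.5, -6.4, 1.2]
opening: -0.003
```

```bash
python3 -m handwheel '[{"offset":[0,-0.001,0],"spin":0,"grip":0},{"offset":[0,-0.002,0],"spin":0,"grip":0}]' | grep -v rot
```

```text
time_s: 7.18
eef_pos: [0.5152, 0.1877, 0.2647]
wrist_force: [-0.3, -6.4, 0.7]
opening: 0.003
```

```bash
python3 -m handwheel '[{"offset":[0,-0.001,0],"spin":0,"grip":0},{"offset":[0,-0.002,0],"spin":0,"grip":0}]' | grep -v rot
```

```text
time_s: 7.42
eef_pos: [0.5153, 0.1897, 0.2647]
wrist_force: [-0.7, -6.4, 0.4]
opening: 0.001
```

```bash
python3 -m handwheel '[{"offset":[0,-0.0008,0],"spin":0,"grip":0}]' | grep -v rot
```

```text
time_s: 7.55
eef_pos: [0.5152, 0.1905, 0.2647]
wrist_force: [0.3, -6.0, 0.3]
opening: 0.0
```

```bash
python3 -m handwheel '[{"offset":[0,-0.0008,0],"spin":0,"grip":0}]' | grep -v rot
```

```text
time_s: 7.68
eef_pos: [0.5152, 0.1913, 0.2647]
wrist_force: [-0.7, -5.9, 0.7]
opening: 0.0
```

```bash
python3 -m handwheel '[{"offset":[0,-0.0006,0],"spin":0,"grip":0}]' | grep -v rot
```

```text
time_s: 7.8
eef_pos: [0.5152, 0.1919, 0.2647]
wrist_force: [-0.8, -5.5, 0.5]
opening: 0.002
```

```bash
python3 -m handwheel '[{"offset":[0,-0.0006,0],"spin":0,"grip":0}]' | grep -v rot
```

```text
time_s: 7.92
eef_pos: [0.5152, 0.1925, 0.2647]
wrist_force: [0.4, -6.3, 0.6]
opening: -0.001
```

```bash
python3 -m handwheel '[{"offset":[0,-0.0006,0],"spin":0,"grip":0}]' | grep -v rot
```

```text
time_s: 8.05
eef_pos: [0.5152, 0.1931, 0.2647]
wrist_force: [-0.8, -6.7, 0.4]
opening: 0.0
```

```bash
python3 -m handwheel '[{"offset":[0,-0.0006,0],"spin":0,"grip":0}]' | grep -v rot
```

```text
time_s: 8.18
eef_pos: [0.5152, 0.1937, 0.2646]
wrist_force: [-0.4, -6.3, 0.9]
opening: 0.005
```

```bash
python3 -m handwheel '[{"offset":[0,-0.0008,0],"spin":0,"grip":0}]' | grep -E 'pos|force'
```

```text
eef_pos: [0.5152, 0.1945, 0.2647]
wrist_force: [-0.2, -5.1, 0.8]
```

```bash
python3 -m handwheel '[{"offset":[0,-0.0008,0],"spin":0,"grip":0}]' | grep -E 'pos|force'
```

```text
eef_pos: [0.5152, 0.1953, 0.2647]
wrist_force: [-1.8, -6.6, 0.6]
```

```bash
python3 -m handwheel '[{"offset":[0,-0.0008,0],"spin":0,"grip":0}]' | grep -E 'pos|force'
```

```text
eef_pos: [0.5152, 0.1961, 0.2646]
wrist_force: [-0.2, -6.1, 1.3]
```

```bash
python3 -m handwheel '[{"offset":[0,-0.0008,0],"spin":0,"grip":0}]' | grep -E 'pos|force'
```

```text
eef_pos: [0.5152, 0.1969, 0.2646]
wrist_force: [-0.1, -4.5, 1.2]
```

```bash
python3 -m handwheel '[{"offset":[0,-0.0008,0],"spin":0,"grip":0}]' | grep -E 'pos|force'
```

```text
eef_pos: [0.5152, 0.1977, 0.2647]
wrist_force: [-1.0, -5.5, 1.2]
```

```bash
python3 -m handwheel '[{"offset":[0,-0.0008,0],"spin":0,"grip":0}]' | grep -E 'pos|force'
```

```text
eef_pos: [0.5152, 0.1985, 0.2647]
wrist_force: [-0.5, -5.6, 0.7]
```

```bash
python3 -m handwheel '[{"offset":[0,-0.0008,0],"spin":0,"grip":0}]' | grep -E 'pos|force'
```

```text
eef_pos: [0.5152, 0.1993, 0.2646]
wrist_force: [-0.3, -6.6, 0.1]
```

```bash
python3 -m handwheel '[{"offset":[0,-0.0008,0],"spin":0,"grip":0}]' | grep -E 'pos|force'
```

```text
eef_pos: [0.5152, 0.2001, 0.2647]
wrist_force: [-1.2, -6.0, 1.1]
```

```bash
python3 -m handwheel '[{"offset":[0,-0.0008,0],"spin":0,"grip":0}]' | grep -E 'pos|force'
```

```text
eef_pos: [0.5152, 0.2009, 0.2647]
wrist_force: [-0.1, -6.3, 2.1]
```

```bash
python3 -m handwheel '[{"offset":[0,-0.0008,0],"spin":0,"grip":0}]' | grep -E 'pos|force'
```

```text
eef_pos: [0.5152, 0.2017, 0.2647]
wrist_force: [-0.4, -6.2, 1.6]
```

```bash
python3 -m handwheel '[{"offset":[0,-0.0008,0],"spin":0,"grip":0}]' | grep -E 'pos|force'
```

```text
eef_pos: [0.5152, 0.2025, 0.2647]
wrist_force: [0.7, -6.3, 1.0]
```

```bash
python3 -m handwheel '[{"offset":[0,-0.0008,0],"spin":0,"grip":0}]' | grep -E 'pos|force'
```

```text
eef_pos: [0.5152, 0.2033, 0.2646]
wrist_force: [-1.1, -6.3, 1.1]
```

```bash
python3 -m handwheel '[{"offset":[0,-0.0008,0],"spin":0,"grip":0}]' | grep -E 'pos|force'
```

```text
eef_pos: [0.5152, 0.2041, 0.2647]
wrist_force: [0.5, -5.7, 2.0]
```

```bash
python3 -m handwheel '[{"offset":[0,-0.0008,0],"spin":0,"grip":0}]' | grep -E 'pos|force'
```

```text
eef_pos: [0.5152, 0.2049, 0.2647]
wrist_force: [-1.0, -5.6, 0.5]
```

```bash
python3 -m handwheel '[{"offset":[0,-0.0008,0],"spin":0,"grip":0}]' | grep -E 'pos|force'
```

```text
eef_pos: [0.5152, 0.2057, 0.2646]
wrist_force: [-0.3, -6.4, 1.0]
```

```bash
python3 -m handwheel '[{"offset":[0,-0.0008,0],"spin":0,"grip":0}]' | grep -E 'pos|force'
```

```text
eef_pos: [0.5151, 0.2065, 0.2646]
wrist_force: [-0.6, -5.0, 1.4]
```

```bash
python3 -m handwheel '[{"offset":[0,-0.0008,0],"spin":0,"grip":0}]' | grep -E 'pos|force'
```

```text
eef_pos: [0.5151, 0.2073, 0.2646]
wrist_force: [0.2, -5.9, 1.2]
```

```bash
python3 -m handwheel '[{"offset":[0,-0.0008,0],"spin":0,"grip":0}]' | grep -E 'pos|force'
```

```text
eef_pos: [0.5151, 0.2081, 0.2646]
wrist_force: [-0.1, -6.3, 1.1]
```

```bash
python3 -m handwheel '[{"offset":[0,-0.0008,0],"spin":0,"grip":0}]' | grep -E 'pos|force'
```

```text
eef_pos: [0.5151, 0.2089, 0.2646]
wrist_force: [-0.2, -6.6, 1.1]
```

```bash
python3 -m handwheel '[{"offset":[0,-0.0008,0],"spin":0,"grip":0}]' | grep -E 'pos|force'
```

```text
eef_pos: [0.5151, 0.2093, 0.2646]
wrist_force: [0.2, -10.4, 0.2]
```

```bash
python3 -m handwheel '[{"offset":[0,-0.0002,0],"spin":0,"grip":0}]' | grep -E 'pos|force'
```

```text
eef_pos: [0.5152, 0.2094, 0.2647]
wrist_force: [0.1, -9.9, 1.7]
```

```bash
python3 -m handwheel '[{"offset":[0,-0.0002,0],"spin":0,"grip":0}]' | grep -E 'pos|force'
```

```text
eef_pos: [0.5152, 0.2095, 0.2646]
wrist_force: [-0.3, -10.0, 2.1]
```

```bash
python3 -m handwheel '[{"offset":[0,-0.0002,0],"spin":0,"grip":0}]' | grep -E 'pos|force'; python3 -m handwheel '[{"offset":[0,0,0],"spin":0,"grip":0}]' | grep -E 'pos|force'
```

```text
eef_pos: [0.5152, 0.2096, 0.2646]
wrist_force: [-1.1, -9.9, 2.2]
eef_pos: [0.5152, 0.2096, 0.2646]
wrist_force: [-1.6, -10.4, 0.7]
```

```bash
python3 -m handwheel '[{"offset":[0,-0.0003,0],"spin":0,"grip":0},{"offset":[0,-0.0003,0],"spin":0,"grip":0}]' | grep -E 'pos|force'
```

```text
eef_pos: [0.5152, 0.2097, 0.2646]
wrist_force: [-0.3, -12.1, 2.1]
```

```bash
python3 -m handwheel '[{"offset":[0,0.005,0],"spin":0,"grip":0},{"offset":[0,0.010,0],"spin":0,"grip":0},{"offset":[0,0.010,-0.04],"spin":0,"grip":0},{"offset":[-0.04,0.010,-0.08],"spin":0,"grip":1},{"offset":[-0.10,0.005,-0.08],"spin":0,"grip":1},{"offset":[-0.14,0.0,-0.08],"spin":0,"grip":1},{"offset":[-0.14,0.0,-0.08],"spin":0,"grip":1},{"offset":[-0.14,0.0,-0.08],"spin":0,"grip":1}]'
python3 - <<'E'
from h import *
from fit import r,T
p,R,o=tool();print(p,yaw(),o["wrist_force"],o["time_s"])
s=cams.camera("side");t=cams.camera("top")
a=s["color"][100:260,240:440,::-1];b=t["color"][130:290,280:480,::-1]
cv2.imwrite("pics/a4.png",np.hstack([cv2.resize(a,(400,320)),cv2.resize(b,(400,320))]))
for n in("tab_fin","latch_grip","latch_pivot","lid_hinge"):
    A=landmark_of(s,n)[:1];B=landmark_of(t,n)[:1]
    print(n,[(x["uv"],round(x["confidence"],2)) for x in A+B], tri(s,A[0]["uv"],t,B[0]["uv"]) if A and B else "")
g=T(r.x,(-.129,0,.068)); print(g, off(g+[0,0,.1547]), off(g+[0,0,.1547+.06]))
E
```

```text
time_s: 12.42
eef_pos: [0.3756, 0.2107, 0.3452]
eef_rot: [-0.0, 1.0, 0.003, 0.001]
wrist_force: [-0.4, 0.7, -0.8]
opening: 0.996
[0.37560033 0.21070672 0.34523776] 0.35669515626591863 [-0.37516562  0.74151871 -0.76937053] 12.425
tab_fin [([347.0, 179.6], 0.5), ([370.4, 216.5], 0.61)] [0.51614592 0.22248776 0.09391657]
latch_grip [([297.0, 181.6], 0.72), ([374.1, 255.6], 0.72)] [0.51528952 0.27159623 0.10717248]
latch_pivot [([354.5, 191.2], 0.75), ([372.7, 234.2], 0.7)] [0.49106852 0.21919649 0.06751731]
lid_hinge [([299.0, 181.4], 0.8), ([367.4, 154.5], 0.89)] [0.65218341 0.21973786 0.06388856]
[0.44526589 0.21780598 0.068     ] [ 0.0701 -0.0069  0.1218] [ 0.0701 -0.0069  0.0618]
```

View pics/a4.png

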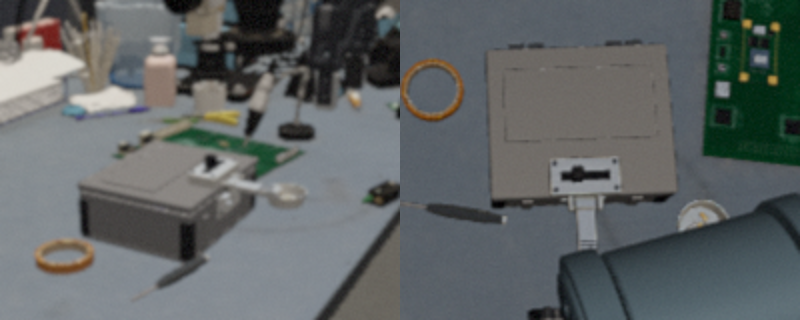

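```bash
python3 -m handwheel '[{"offset":[0.06,-0.007,0.02],"spin":0,"grip":1},{"offset":[0.070,-0.007,0.06],"spin":0,"grip":0.6},{"offset":[0.070,-0.007,0.10],"spin":0,"grip":0.6},{"offset":[0.070,-0.007,0.122],"spin":0,"grip":0.6},{"offset":[0.070,-0.007,0.122],"spin":0,"grip":0.6},{"offset":[0.070,-0.007,0.122],"spin":0,"grip":0.6}]'
python3 - <<'E'
from h import *
p,R,o=tool();print(p,yaw(),o["wrist_force"],o["time_s"])
s=cams.camera("side")
cv2.imwrite("pics/a5.png",cv2.resize(s["color"][130:230,310:440,::-1],None,fx=6,fy=6,interpolation=2))
E
```

```text
time_s: 13.68
eef_pos: [0.4455, 0.2181, 0.2236]
eef_rot: [-0.0, 1.0, 0.003, 0.001]
wrist_force: [-0.5, -0.0, -0.4]
opening: 0.6
[0.44553054 0.21811436 0.22358654] 0.3395643574528695 [-0.50275618 -0.04541184 -0.41795498] 13.675
```

View pics/a5.png

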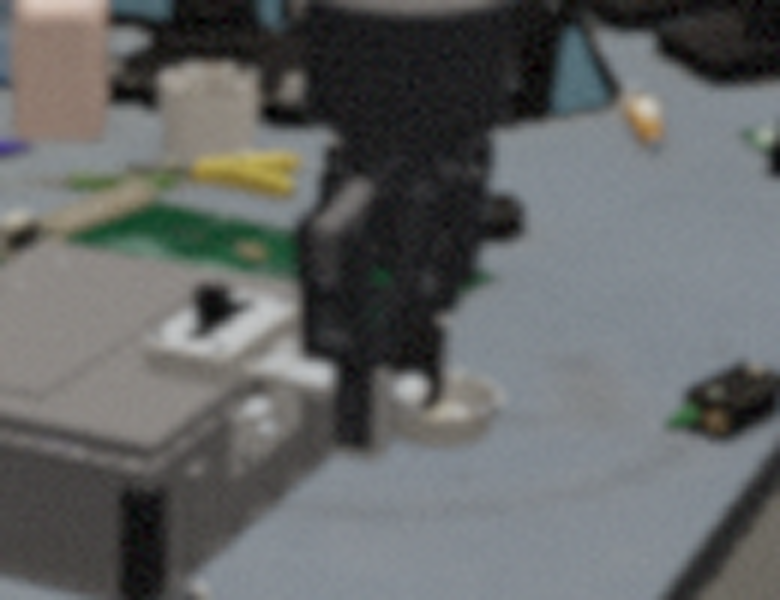

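```bash
python3 -m handwheel '[{"offset":[0,0,0],"spin":0,"grip":0.3},{"offset":[0,0,0],"spin":0,"grip":0.27},{"offset":[0,0,0],"spin":0,"grip":0.24},{"offset":[0,0,0],"spin":0,"grip":0.21},{"offset":[0,0,0],"spin":0,"grip":0.19},{"offset":[0,0,0],"spin":0,"grip":0.19}]'
```

```text
time_s: 14.48
eef_pos: [0.4451, 0.218, 0.2229]
eef_rot: [0.0, 1.0, 0.003, 0.0]
wrist_force: [-1.7, -0.4, 3.7]
opening: 0.194
```

```bash
python3 -m handwheel '[{"offset":[0,0,-0.0005],"spin":0,"grip":0.17},{"offset":[0,0,-0.0005],"spin":0,"grip":0.17}]'
```

```text
time_s: 14.72
eef_pos: [0.4451, 0.218, 0.2231]
eef_rot: [-0.0, 1.0, 0.003, 0.0]
wrist_force: [1.1, 0.5, 1.1]
opening: 0.193
```

```bash
python3 -m handwheel '[{"offset":[0,0,-0.001],"spin":0,"grip":0.17},{"offset":[0,0,-0.002],"spin":0,"grip":0.17},{"offset":[0,0,-0.003],"spin":0,"grip":0.17}]'
```

```text
time_s: 15.1
eef_pos: [0.4452, 0.2179, 0.2261]
eef_rot: [-0.0, 1.0, 0.003, 0.0]
wrist_force: [5.1, -0.1, -5.4]
opening: 0.195
```

```bash
python3 -m handwheel '[{"offset":[0.0004,0,0],"spin":0,"grip":0.19},{"offset":[0.0006,0,0],"spin":0,"grip":0.19}]'; python3 - <<'E'
from h import *
p,R,o=tool();print(p,o["wrist_force"],o["torque"],o["time_s"])
E
```

```text
time_s: 15.35
eef_pos: [0.4454, 0.218, 0.226]
eef_rot: [0.0, 1.0, 0.003, -0.0]
wrist_force: [1.5, -0.2, -4.1]
opening: 0.197
[0.44535137 0.21795536 0.22600912] [ 1.46282851 -0.23512044 -4.1448675 ] [-0.01782695  0.03423877  0.0632008 ] 15.35
```

```bash
python3 -m handwheel '[{"offset":[0.0001,0,-0.001],"spin":0,"grip":0.19},{"offset":[0.0002,0,-0.002],"spin":0,"grip":0.19}]'; python3 - <<'E'
from h import *
p,R,o=tool();print(p,o["wrist_force"],o["torque"],o["time_s"])
E
```

```text
time_s: 15.6
eef_pos: [0.4454, 0.2179, 0.2276]
eef_rot: [0.0, 1.0, 0.003, -0.001]
wrist_force: [5.2, 0.6, -13.4]
opening: 0.198
[0.44541713 0.21791785 0.22755781] [  5.22624901   0.59764898 -13.42525579] [ 0.14589385 -0.36047469  0.08841343] 15.6
```

```bash
python3 -m handwheel '[{"offset":[0,0,0],"spin":0,"grip":0.2},{"offset":[0,0,0],"spin":0,"grip":0.205}]'; python3 - <<'E'
from h import *
p,R,o=tool();print(p,o["wrist_force"],o["torque"],o["time_s"])
s=cams.camera("side")
cv2.imwrite("pics/a6.png",cv2.resize(s["color"][130:230,310:440,::-1],None,fx=6,fy=6,interpolation=2))
E
```

```text
time_s: 15.85
eef_pos: [0.4455, 0.218, 0.2281]
eef_rot: [0.0, 1.0, 0.003, -0.001]
wrist_force: [0.4, 0.5, -6.1]
opening: 0.207
[0.44547858 0.21798007 0.22806339] [ 0.39092648  0.4827216  -6.1313206 ] [-0.02042837  0.04977683  0.03371779] 15.85
```

View pics/a6.png

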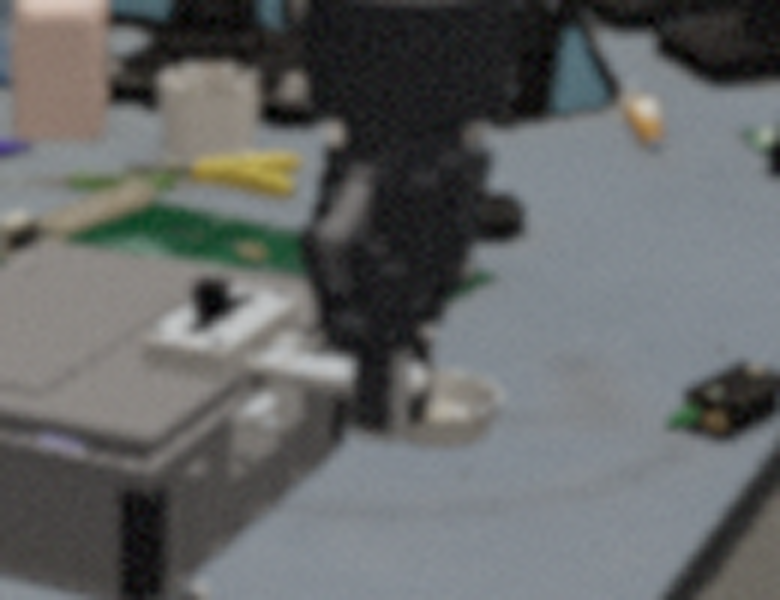

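```bash
for i in 1 2 3; do python3 -m handwheel '[{"offset":[0,0,0],"spin":0,"grip":0.205}]' >/dev/null; python3 - <<'E'
from h import *
p,R,o=tool();f=np.array(o["wrist_force"]);m=np.array(o["torque"]);print(p,f,m,o["opening"],"couple",m[1]+.155*f[0])
E
done
python3 - <<'E'
from h import *
t=cams.camera("top");s=cams.camera("side")
a=s["color"][160:240,300:400,::-1];b=t["color"][140:270,320:450,::-1]
cv2.imwrite("pics/a7.png",np.hstack([cv2.resize(a,(400,320),interpolation=2),cv2.resize(b,(400,320),interpolation=2)]))
print(ctrl.get_obs()["time_s"])
E
```

```text
[0.44547459 0.21796148 0.2281237 ] [-1.13708334 -1.53976282 -5.97685247] [-0.03847786  0.24071859 -0.01997781] 0.2015924819633357 couple 0.0644706760200145
[0.44547817 0.2179839  0.22812417] [-1.26477495 -0.59382282 -5.09024919] [-0.06110865  0.34449762  0.03833697] 0.20961092348941182 couple 0.14845750683688344
[0.4454809  0.21796737 0.22811262] [-2.08378604 -0.48374482 -3.75583437] [-0.0549076   0.50591775  0.03240401] 0.21194632509929082 couple 0.18293091249473825
16.375
```

View pics/a7.png

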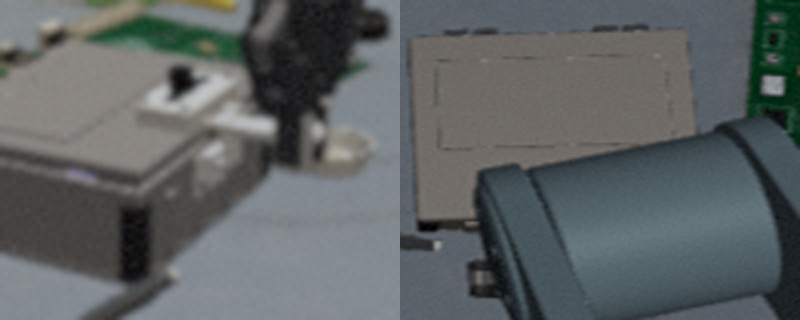

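```bash
python3 -m handwheel '[{"offset":[0,0,0],"spin":0,"grip":0.19},{"offset":[0.0001,0,-0.001],"spin":0,"grip":0.19},{"offset":[0.0003,0,-0.002],"spin":0,"grip":0.19}]' | grep open; python3 - <<'E'
from h import *
p,R,o=tool();f=np.array(o["wrist_force"]);m=np.array(o["torque"]);c=m[1]+.155*f[0];print(p,f,m,o["opening"],"couple",c,"net",-.046*f[2]-c)
E
```

```text
opening: 0.2
[0.44565321 0.21791786 0.22951597] [ -1.50351055   0.27742952 -10.80388202] [0.09098057 0.62383957 0.05723864] 0.20005068347597973 couple 0.3907954324136187 net 0.10618314051448707
```

```bash
python3 -m handwheel '[{"offset":[0.0002,0,-0.001],"spin":0,"grip":0.195},{"offset":[0.0005,0,-0.002],"spin":0,"grip":0.195}]' | grep open; python3 - <<'E'
from h import *
p,R,o=tool();f=np.array(o["wrist_force"]);m=np.array(o["torque"]);c=m[1]+.155*f[0];print(p,f,m,o["opening"],"couple",c,"net",-.046*f[2]-c)
E
```

```text
opening: 0.196
[0.44613208 0.2179518  0.23178855] [-4.01632154 -0.19281861 -8.76271475] [-0.03293387  1.0712002   0.03345029] 0.19606740255703167 couple 0.4486703665303363 net -0.045585488193228385
```

```bash
python3 -m handwheel '[{"offset":[0.0003,0,-0.0025],"spin":0,"grip":0.195},{"offset":[0.001,0,-0.005],"spin":0,"grip":0.195},{"offset":[0.0018,0,-0.007],"spin":0,"grip":0.195},{"offset":[0.0025,0,-0.009],"spin":0,"grip":0.195}]' | grep open; python3 - <<'E'
from h import *
p,R,o=tool();f=np.array(o["wrist_force"]);m=np.array(o["torque"]);c=m[1]+.155*f[0];print(p,f,m,o["opening"],"couple",c,"net",-.046*f[2]-c,o["time_s"])
s=cams.camera("side")
cv2.imwrite("pics/a8.png",cv2.resize(s["color"][130:230,290:420,::-1],None,fx=6,fy=6,interpolation=2))
E
```

```text
opening: 0.203
[0.44791628 0.21803429 0.24105431] [-10.74041867   0.41497036  -5.66091   ] [-0.01167624  2.0234271   0.11450511] 0.20327333289481123 couple 0.3586622036895819 net -0.0982603438823717 17.5
```

View pics/a8.png

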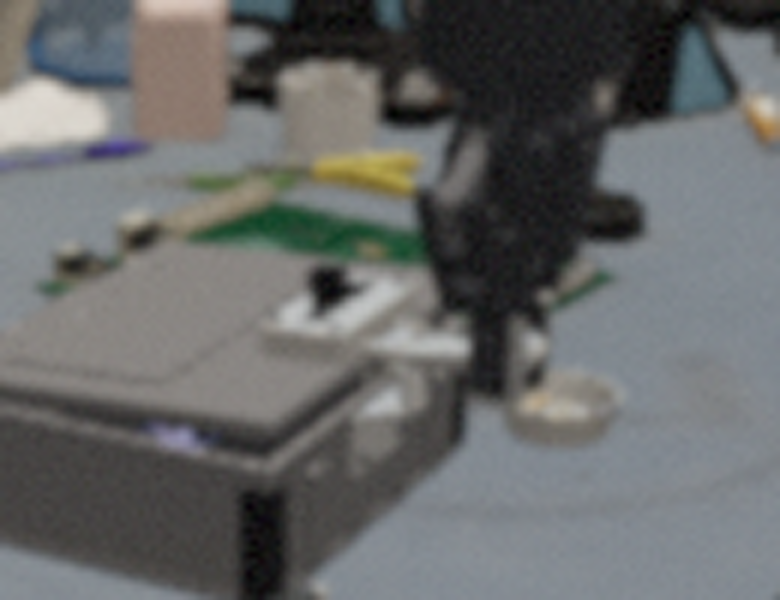

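```bash
python3 -m handwheel '[{"offset":[0.0,0,0],"spin":0,"grip":0.205},{"offset":[0.001,0,-0.001],"spin":0,"grip":0.202},{"offset":[0.0025,0,-0.0035],"spin":0,"grip":0.202},{"offset":[0.004,0,-0.0055],"spin":0,"grip":0.202}]' | grep open; python3 - <<'E'
from h import *
p,R,o=tool();f=np.array(o["wrist_force"]);m=np.array(o["torque"]);c=m[1]+.155*f[0];print(p,f,m,o["opening"],"couple",c,"net",-.046*f[2]-c,o["time_s"])
s=cams.camera("side")
cv2.imwrite("pics/a9.png",cv2.resize(s["color"][130:230,290:420,::-1],None,fx=6,fy=6,interpolation=2))
E
```

```text
opening: 0.209
[0.45147355 0.21810007 0.24650561] [-12.11175433  -0.44577336  -1.87857412] [-0.0254614   2.06914122  0.05084437] 0.20885990102875593 couple 0.19181929454740532 net -0.10540488485556583 18.05
```

View pics/a9.png

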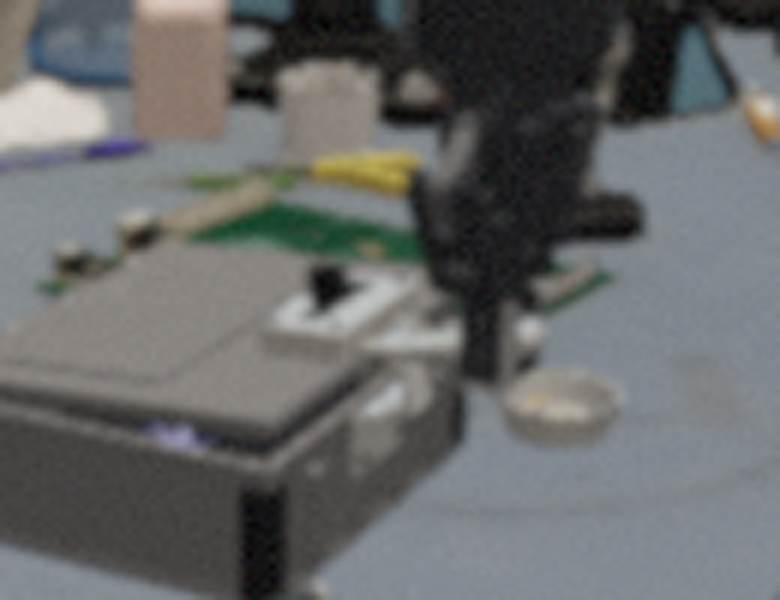

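```bash
python3 -m handwheel '[{"offset":[0.0,0,-0.0025],"spin":0,"grip":0.202},{"offset":[0.001,0,-0.005],"spin":0,"grip":0.202},{"offset":[0.0025,0,-0.0075],"spin":0,"grip":0.202},{"offset":[0.004,0,-0.010],"spin":0,"grip":0.202},{"offset":[0.0055,0,-0.0125],"spin":0,"grip":0.202},{"offset":[0.0075,0,-0.015],"spin":0,"grip":0.202}]' | grep open; python3 - <<'E'
from h import *
p,R,o=tool();f=np.array(o["wrist_force"]);m=np.array(o["torque"]);c=m[1]+.155*f[0];print(p,f,m,o["opening"],"couple",c,o["time_s"])
s=cams.camera("side")
cv2.imwrite("pics/a10.png",cv2.resize(s["color"][130:230,290:420,::-1],None,fx=6,fy=6,interpolation=2))
E
```

```text
opening: 0.208
[0.46052348 0.21809215 0.26247554] [-6.43926357 -0.37819199 -3.33108675] [-0.09406562  1.14230482 -0.00126163] 0.20770278902156863 couple 0.14421896287179337 18.85
```

View pics/a10.png

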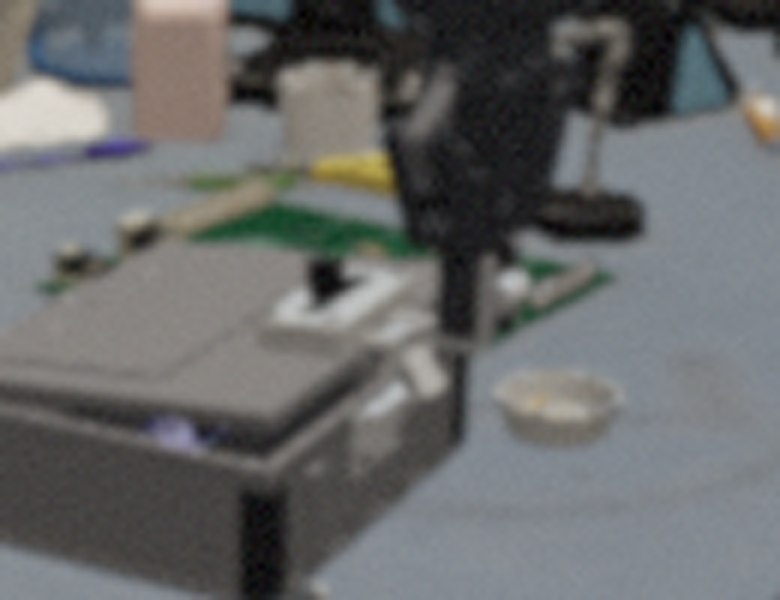

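```bash
python3 -m handwheel '[{"offset":[0.002,0,-0.002],"spin":0,"grip":0.202},{"offset":[0.004,0,-0.0037],"spin":0,"grip":0.202},{"offset":[0.006,0,-0.0052],"spin":0,"grip":0.202},{"offset":[0.009,0,-0.007],"spin":0,"grip":0.202},{"offset":[0.0116,0,-0.0086],"spin":0,"grip":0.202},{"offset":[0.0146,0,-0.010],"spin":0,"grip":0.202},{"offset":[0.0177,0,-0.0111],"spin":0,"grip":0.202},{"offset":[0.020,0,-0.012],"spin":0,"grip":0.202},{"offset":[0.022,0,-0.0125],"spin":0,"grip":0.202}]' | grep open; python3 - <<'E'
from h import *
p,R,o=tool();f=np.array(o["wrist_force"]);m=np.array(o["torque"]);c=m[1]+.155*f[0];print(p,f,m,o["opening"],"couple",c,o["time_s"])
s=cams.camera("side")
cv2.imwrite("pics/a11.png",cv2.resize(s["color"][130:230,290:420,::-1],None,fx=6,fy=6,interpolation=2))
E
```

```text
opening: 0.208
[0.48277193 0.21826366 0.2755964 ] [-6.41014168 -1.18138744  0.9950762 ] [-0.23194132  1.3485271  -0.00890211] 0.20808957350802504 couple 0.35495513634089904 20.025
```

View pics/a11.png

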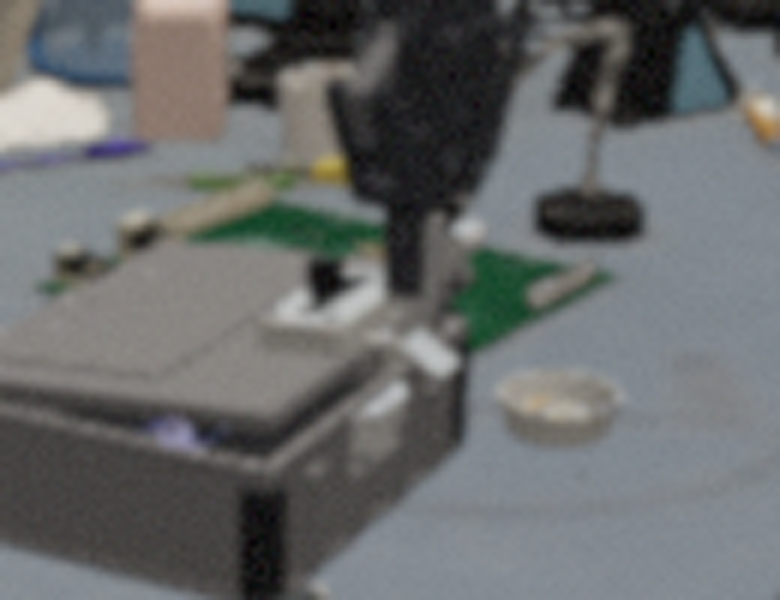

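```bash
python3 -m handwheel '[{"offset":[0,0,0],"spin":0,"grip":0.17},{"offset":[0.003,0,-0.008],"spin":0,"grip":0.17},{"offset":[0.007,0,-0.016],"spin":0,"grip":0.17},{"offset":[0.011,0,-0.024],"spin":0,"grip":0.17},{"offset":[0.015,0,-0.032],"spin":0,"grip":0.17},{"offset":[0.020,0,-0.0395],"spin":0,"grip":0.17},{"offset":[0.025,0,-0.0465],"spin":0,"grip":0.17},{"offset":[0.0305,0,-0.0535],"spin":0,"grip":0.17},{"offset":[0.036,0,-0.060],"spin":0,"grip":0.17},{"offset":[0.036,0,-0.060],"spin":0,"grip":0.17}]' | grep open; python3 - <<'E'
from h import *
p,R,o=tool();f=np.array(o["wrist_force"]);m=np.array(o["torque"]);c=m[1]+.155*f[0];print(p,f,m,o["opening"],"couple",c,o["time_s"])
s=cams.camera("side")
cv2.imwrite("pics/a12.png",cv2.resize(s["color"][90:230,270:420,::-1],None,fx=4,fy=4,interpolation=2))
E
```

```text
opening: 0.182
[0.51963753 0.2184945  0.33650419] [-4.02190396 -0.46991061  3.56607129] [-0.08035376  0.84144463  0.19595355] 0.18158514839003148 couple 0.21804951830966113 21.325
```

View pics/a12.png

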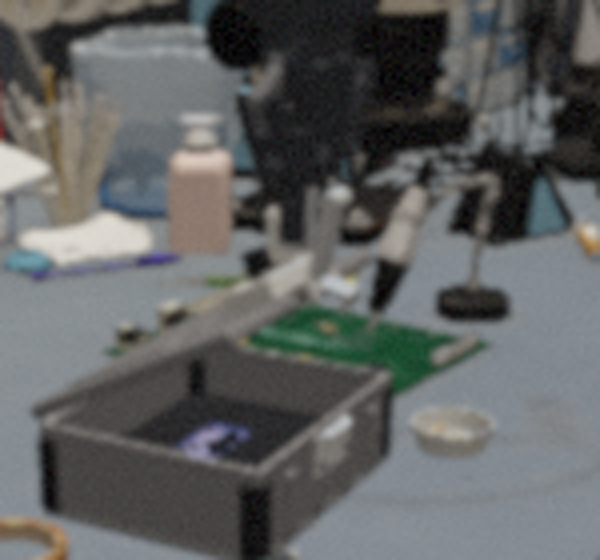

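```bash
python3 -m handwheel '[{"offset":[0.006,0,-0.0065],"spin":0,"grip":0.17},{"offset":[0.0125,0,-0.0125],"spin":0,"grip":0.17},{"offset":[0.0195,0,-0.018],"spin":0,"grip":0.17},{"offset":[0.026,0,-0.0235],"spin":0,"grip":0.17},{"offset":[0.0335,0,-0.0285],"spin":0,"grip":0.17},{"offset":[0.041,0,-0.033],"spin":0,"grip":0.17},{"offset":[0.0485,0,-0.0375],"spin":0,"grip":0.17},{"offset":[0.0565,0,-0.0415],"spin":0,"grip":0.17},{"offset":[0.065,0,-0.045],"spin":0,"grip":0.17},{"offset":[0.073,0,-0.048],"spin":0,"grip":0.17},{"offset":[0.0815,0,-0.0505],"spin":0,"grip":0.17},{"offset":[0.088,0,-0.0525],"spin":0,"grip":0.17},{"offset":[0.088,0,-0.0525],"spin":0,"grip":0.17}]' | grep open; python3 - <<'E'
from h import *
p,R,o=tool();f=np.array(o["wrist_force"]);m=np.array(o["torque"]);c=m[1]+.155*f[0];print(p,f,m,o["opening"],"couple",c,o["time_s"])
s=cams.camera("side");t=cams.camera("top")
cv2.imwrite("pics/a13.png",np.hstack([cv2.resize(s["color"][90:230,270:420,::-1],(400,373),interpolation=2),cv2.resize(t["color"][100:290,280:480,::-1],(390,373))]))
E
```

```text
opening: 0.172
[0.60704978 0.21885264 0.38675256] [-0.16699314  0.10504102  0.67400481] [ 0.05023991 -0.04253294  0.04077339] 0.17239493947296725 couple -0.06841687379134954 23.0
```

View pics/a13.png

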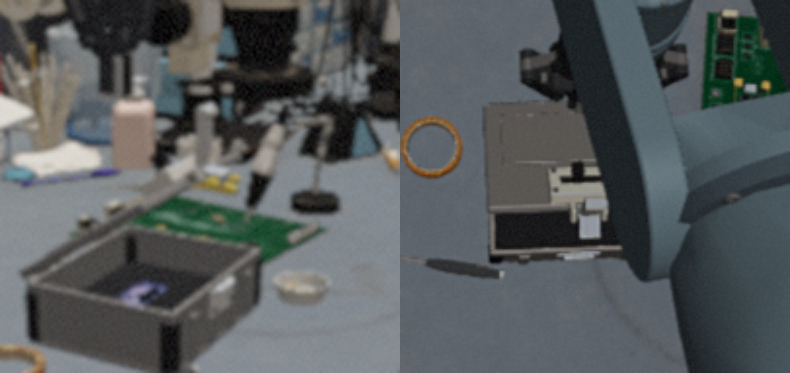

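```bash
python3 -m handwheel '[{"offset":[0,0,-0.06],"spin":0,"grip":0},{"offset":[0,0,-0.06],"spin":0,"grip":0},{"offset":[-0.05,-0.02,-0.06],"spin":0,"grip":0},{"offset":[-0.10,-0.04,-0.06],"spin":0,"grip":0},{"offset":[-0.15,-0.06,-0.06],"spin":0,"grip":0},{"offset":[-0.20,-0.06,-0.06],"spin":0,"grip":0},{"offset":[-0.22,-0.06,-0.06],"spin":0,"grip":0},{"offset":[-0.22,-0.06,-0.06],"spin":0,"grip":0}]' ; python3 - <<'E'
from h import *
s=cams.camera("side");t=cams.camera("top")
import pickle;pickle.dump((s,t),open("p1.pkl","wb"))
cv2.imwrite("pics/a14.png",np.hstack([cv2.resize(s["color"][90:230,270:420,::-1],(400,373),interpolation=2),cv2.resize(t["color"][100:290,280:480,::-1],(390,373))]))
print(yaw(),landmark_of(s,"latch_pivot")[:1],landmark_of(t,"latch_pivot")[:1])
E
```

```text
time_s: 24.1
eef_pos: [0.3849, 0.2778, 0.4467]
eef_rot: [-0.0, 1.0, 0.004, 0.0]
wrist_force: [0.5, 0.5, -0.0]
opening: 0.0
0.344305196690784 [{'uv': [343.2, 156.7], 'confidence': 0.57}] [{'uv': [375.6, 205.7], 'confidence': 0.45}]
```

View pics/a14.png

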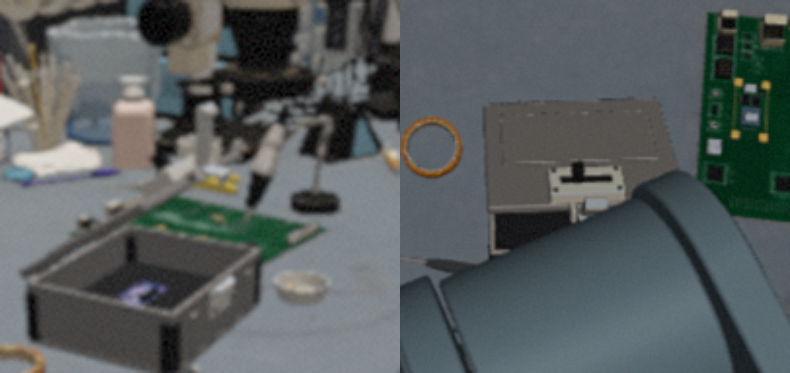

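```bash
cat >> h.py <<'E'
def lidpt(P,th):  # case-frame point at lid shut -> opened
    x,z=P[0]-.075,P[2]-.062; c,s=np.cos(th),np.sin(th)
    return np.array([.075+x*c+z*s,P[1],.062+z*c-x*s])
E
python3 - <<'E'
from h import *
from fit import r,T
import pickle
s,t=pickle.load(open("p1.pkl","rb"))
for th in (.4,.5,.6,.7):
    q=lambda P:T(r.x,lidpt(P,th))
    S=lambda p:tuple((proj(s,p)[0]-[270,90])*400/150); Tt=lambda p:tuple((proj(t,p)[0]-[280,100])*[390/200,373/190]+[400,0])
    print(th,[np.round(f(q(P))).astype(int) for P in [(-.075,.09,.072),(-.075,-.09,.072),(-.059,.007,.103),(-.083,0,.068)] for f in (S,Tt)])
E
```

```text
0.4 [array([159, 229]), array([489, 227]), array([251, 173]), array([681, 220]), array([178, 172]), array([578, 191]), array([218, 201]), array([585, 233])]
0.5 [array([150, 212]), array([489, 216]), array([244, 159]), array([683, 210]), array([168, 159]), array([579, 178]), array([210, 184]), array([587, 223])]
0.6 [array([141, 196]), array([488, 204]), array([236, 145]), array([685, 198]), array([158, 148]), array([579, 164]), array([202, 168]), array([588, 210])]
0.7 [array([130, 181]), array([488, 191]), array([227, 132]), array([687, 184]), array([146, 137]), array([579, 149]), array([191, 153]), array([589, 197])]
```

```bash
python3 -m handwheel '[{"offset":[0.04,-0.001,0.05],"spin":0,"grip":0},{"offset":[0.075,-0.001,0.10],"spin":0,"grip":0},{"offset":[0.075,-0.001,0.15],"spin":0,"grip":0},{"offset":[0.075,-0.001,0.170],"spin":0,"grip":0},{"offset":[0.105,-0.001,0.170],"spin":0,"grip":0},{"offset":[0.110,-0.001,0.170],"spin":0,"grip":0},{"offset":[0.110,-0.001,0.170],"spin":0,"grip":0}]' ; python3 - <<'E'
from h import *
s=cams.camera("side")
cv2.imwrite("pics/a15.png",cv2.resize(s["color"][90:230,270:420,::-1],None,fx=4,fy=4,interpolation=2))
E
```

```text
time_s: 25.18
eef_pos: [0.4967, 0.279, 0.2764]
eef_rot: [0.0, 1.0, 0.002, -0.0]
wrist_force: [0.1, 0.7, -0.1]
opening: -0.002
```

View pics/a15.png

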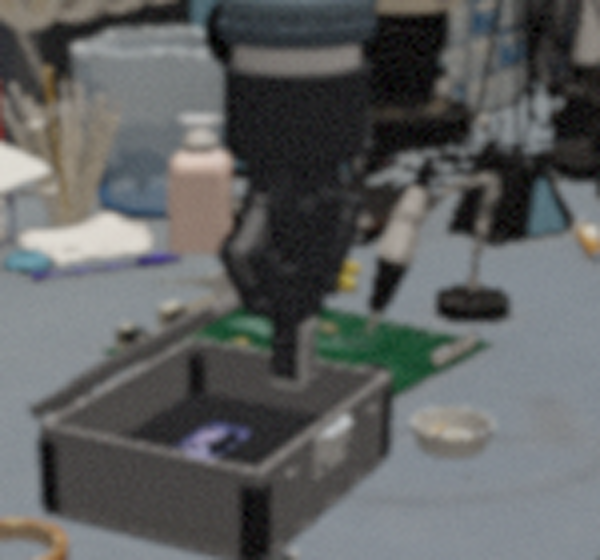

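```bash
python3 -m handwheel '[{"offset":[0.008,0,-0.003],"spin":0,"grip":0},{"offset":[0.013,0,-0.005],"spin":0,"grip":0},{"offset":[0.017,0,-0.012],"spin":0,"grip":0},{"offset":[0.021,0,-0.018],"spin":0,"grip":0},{"offset":[0.026,0,-0.024],"spin":0,"grip":0},{"offset":[0.0305,0,-0.0295],"spin":0,"grip":0}]' ; python3 - <<'E'
from h import *
s=cams.camera("side")
cv2.imwrite("pics/a16.png",cv2.resize(s["color"][90:230,270:420,::-1],None,fx=4,fy=4,interpolation=2))
E
```

```text
time_s: 25.98
eef_pos: [0.5262, 0.2795, 0.3062]
eef_rot: [0.0, 1.0, 0.003, -0.001]
wrist_force: [-6.0, 0.3, -0.6]
opening: 0.002
```

View pics/a16.png

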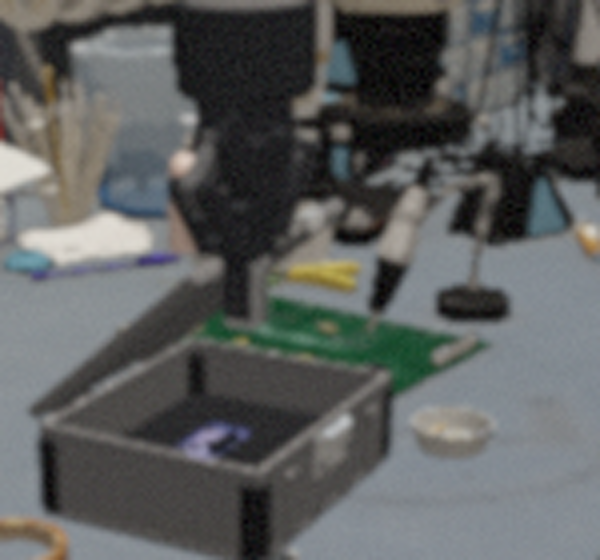

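```bash
python3 -m handwheel '[{"offset":[0.005,0,-0.0055],"spin":0,"grip":0},{"offset":[0.0105,0,-0.0105],"spin":0,"grip":0},{"offset":[0.016,0,-0.0155],"spin":0,"grip":0},{"offset":[0.022,0,-0.020],"spin":0,"grip":0},{"offset":[0.0285,0,-0.0245],"spin":0,"grip":0},{"offset":[0.0345,0,-0.0285],"spin":0,"grip":0},{"offset":[0.0385,0,-0.0305],"spin":0,"grip":0}]' ; python3 - <<'E'
from h import *
s=cams.camera("side");t=cams.camera("top")
cv2.imwrite("pics/a17.png",np.hstack([cv2.resize(s["color"][90:230,270:420,::-1],(400,373),interpolation=2),cv2.resize(t["color"][100:290,280:480,::-1],(390,373))]))
E
```

```text
time_s: 26.9
eef_pos: [0.5653, 0.2798, 0.3381]
eef_rot: [-0.0, 1.0, 0.003, -0.0]
wrist_force: [-6.8, -0.8, 6.1]
opening: -0.001
```

View pics/a17.png

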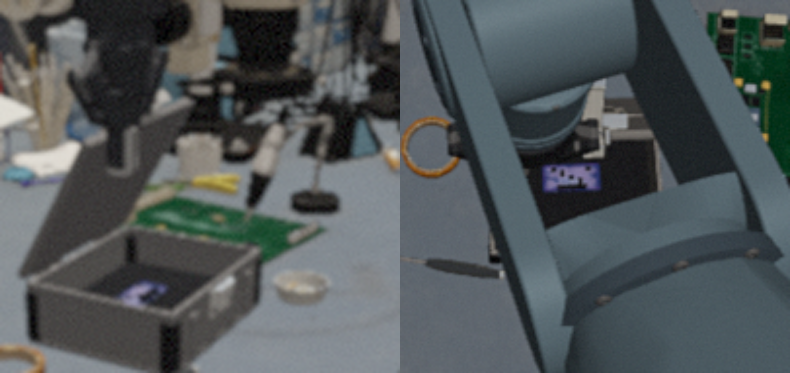

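```bash
python3 -m handwheel '[{"offset":[-0.02,0,0],"spin":0,"grip":0},{"offset":[-0.07,0,0],"spin":0,"grip":0},{"offset":[-0.12,0,0],"spin":0,"grip":0},{"offset":[-0.17,0,-0.03],"spin":0,"grip":0},{"offset":[-0.19,0.06,-0.07],"spin":0,"grip":0},{"offset":[-0.20,0.12,-0.08],"spin":0,"grip":0},{"offset":[-0.20,0.18,-0.08],"spin":0,"grip":0},{"offset":[-0.20,0.24,-0.08],"spin":0,"grip":0},{"offset":[-0.20,0.24,-0.08],"spin":0,"grip":0},{"offset":[-0.20,0.24,-0.08],"spin":0,"grip":0}]' ; python3 - <<'E'
from h import *
from fit import r,T
s=cams.camera("side");t=cams.camera("top")
cv2.imwrite("pics/a18.png",np.hstack([cv2.resize(s["color"][90:230,270:420,::-1],(400,373),interpolation=2),cv2.resize(t["color"][100:290,280:480,::-1],(390,373))]))
for th in (.9,1,1.1,1.2):
    q=lambda P:T(r.x,lidpt(P,th))
    S=lambda p:tuple((proj(s,p)[0]-[270,90])*400/150); Tt=lambda p:tuple((proj(t,p)[0]-[280,100])*[390/200,373/190]+[400,0])
    print(th,[np.round(f(q(P))).astype(int) for P in [(-.075,.09,.072),(-.075,-.09,.072),(-.075,.09,.06),(-.059,.007,.103)] for f in (S,Tt)])
for n in ("amber_tape","screwdriver","white_dish"):
    a=landmark_of(t,n)[:1]
    if a: print(n,a[0]["uv"],a[0]["confidence"])
E
```

```text
time_s: 28.25
eef_pos: [0.367, 0.0381, 0.4175]
eef_rot: [0.0, 1.0, 0.002, 0.001]
wrist_force: [-0.6, 1.0, -0.3]
opening: 0.001
0.9 [array([105, 154]), array([487, 161]), array([206, 109]), array([690, 154]), array([115, 164]), array([488, 173]), array([122, 120]), array([579, 118])]
1 [array([ 92, 142]), array([487, 144]), array([194,  99]), array([691, 137]), array([102, 152]), array([487, 157]), array([109, 113]), array([579, 102])]
1.1 [array([ 77, 132]), array([486, 127]), array([181,  91]), array([691, 120]), array([ 89, 141]), array([486, 141]), array([ 95, 108]), array([578,  86])]
1.2 [array([ 63, 124]), array([485, 110]), array([168,  84]), array([691, 103]), array([ 74, 131]), array([486, 124]), array([ 82, 105]), array([578,  71])]
amber_tape [293.7, 176.3] 0.76
screwdriver [303.1, 236.3] 0.54
white_dish [429.8, 247.0] 0.96
```

View pics/a18.png

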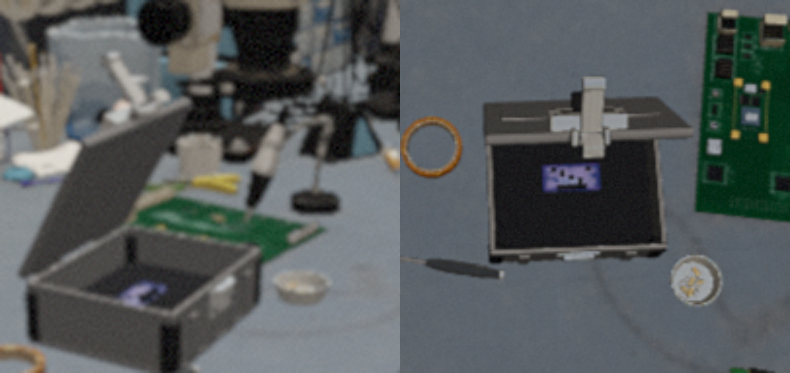

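```bash
python3 - <<'E'
from h import *
a=cams.camera("side")["color"].astype(int)
import time
E
python3 -m handwheel '[{"offset":[0,0,0],"spin":0,"grip":0},{"offset":[0,0,0],"spin":0,"grip":0},{"offset":[0,0,0],"spin":0,"grip":0},{"offset":[0,0,0],"spin":0,"grip":0},{"offset":[0,0,0],"spin":0,"grip":0},{"offset":[0,0,0],"spin":0,"grip":0}]' | grep -E "time|force"
python3 - <<'E'
from h import *
t=cams.camera("top");o=cv2.imread("pics/a18.png")[:,400:]
n=cv2.resize(t["color"][100:290,280:480,::-1],(390,373))
d=cv2.absdiff(cv2.GaussianBlur(n,(7,7),0),cv2.GaussianBlur(o,(7,7),0)); print(d[60:280,70:310].mean(),d[60:280,70:310].max())
ctrl.hand_in()
E
```

```text
time_s: 29.3
wrist_force: [0.2, -0.3, -0.3]
0.7272853535353535 7
the job is handed in; nothing more can be done
```

The case is open. The lid stands at about 1.08 rad (62 degrees) by the last pictures and did not move over about one second. I handed the job in at about 29 s; no verdict was reported.

- **Tab:** I pushed the fin with the closed fingers in steps of under 1 mm, against a steady 6 N or so. After about 24 mm the force rose to 10–12 N while the tool hardly moved. I took that as the stop and backed off. The reading was not clean at first: it stayed near 10 N for several small steps before rising to 12.1 N.
- **Latch:** My first pinch on the lever was too tight. The pull reached 13 N, and the lid rose slightly along with the lever. I put this down to the fingers resisting the lever's turn, because the wrist moment matched that and the lever went past 0.15 rad without jamming. I could not measure the contact force between latch and tab directly. With a lighter grip the lever swung up to its limit.
- **Lid:** The lever slipped out of the fingers with the lid at about 0.55 rad. I then pushed the lid's front edge from underneath with the closed fingers, at 6–9 N, to its final angle and drew back.
- **Last checks:** The fin shows still slid over. The arm is clear of everything and the wrist force is near zero. The tape, screwdriver and dish are within a few pixels (roughly 7 mm) of where they started, which I take as detector error since the arm never went near them.

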